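# Lay the specimens down and shut the case

### The job

Two polished metal specimens are standing on edge in the open specimen case. Push each one over with the fingertips so that it lies flat on its red back in the case, polished steel face up; once both lie flat, push the hinged cover over until it is fully shut, and leave it. Nothing is to be picked up or lifted, and leave the other things on the bench where they are.

Things in the scene. Friction and masses are not known exactly. Their poses are not given: they have to be found in the camera images.
- case: grey case fixed to the bench, 200 mm (its x) by 210 mm (its y), walls 30 mm high, 5 mm thick, floor 5 mm thick (blue lining). A 28 mm high, 5 mm thick partition along x at y = 0 makes two compartments. Origin: centre of its underside on the bench, z up. The cover is hinged on its +x rim; +x points to the robot's left within 20 degrees
- cover_hinge (a point): middle of the cover's hinge line, which runs along the case's y axis, on top of the case's +x wall (100 mm from the case centre, 30 mm above the bench)
- cover_edge (a point): middle of the cover's free edge, on its outer face (the top face once shut), 200 mm from the hinge
- cover (a joint): angle of the cover: clear pane in an orange frame, 200 mm from hinge to free edge, 210 mm wide, 6 mm thick, 0.2 kg. 0 = shut flat on the case rim, its top 36 mm above the bench; starts open, 1.55 to 1.85 rad (upright or leaning back away from the case). A stiff friction hinge (0.35 N m, about 2 N at the edge) keeps it where it is left
- specimen_a: loose block on edge in either compartment: 15 mm thick (x), 40 wide (y), 50 tall (z), 0.13-0.25 kg. Polished steel on its -x side, red back on +x (both show from above). Origin: centre of its standing edge; lying right, +x points down. Steel faces the case's -x, away from the cover, within 15 deg. Pushed high on the steel it pivots on its red foot, falling past 17 deg.
- specimen_a_center (a point): middle of specimen_a, 25 mm from each 40 x 15 mm end
- specimen_b: loose block on edge in either compartment: 15 mm thick (x), 40 wide (y), 50 tall (z), 0.13-0.25 kg. Polished steel on its -x side, red back on +x (both show from above). Origin: centre of its standing edge; lying right, +x points down. Steel faces the case's +x, to the cover, within 15 deg. Pushed high on the steel it pivots on its red foot, falling past 17 deg.
- specimen_b_center (a point): middle of specimen_b, 25 mm from each 40 x 15 mm end
- objective_a: bystander: black microscope objective with a yellow band, 28 mm diameter, 42 mm tall, loose on the bench; not to be disturbed. Origin at the centre of its underside
- objective_b: bystander: black microscope objective with a green band, 28 mm diameter, 42 mm tall, loose on the bench; not to be disturbed. Origin at the centre of its underside
- pin_a: bystander: brass gauge pin, 22 mm diameter, 34 mm tall, loose on the bench; not to be disturbed. Origin at the centre of its underside
- pin_b: bystander: steel gauge pin, 22 mm diameter, 34 mm tall, loose on the bench; not to be disturbed. Origin at the centre of its underside
- screwdriver: bystander: screwdriver with orange handle, lying flat, about 200 mm long, loose on the bench; not to be disturbed. Origin at its underside, middle
- cleaner: bystander: white lens-cleaner bottle with blue cap, 50 mm diameter, 120 mm tall, loose on the bench; not to be disturbed. Origin at the centre of its underside
There are look-alikes about, which are no part of the job. Leave any green look-alike of the specimen_b alone.

How it is judged (in metres and radians):
On the way, in this order (a step that is already met when the one before it is completed fails the run):
1. both specimens lie flat in the case, polished face up, while the cover is still open (above 60 degrees) (angle between each of specimen_a, specimen_b's own x axis and vertical above 3 rad and z of each of specimen_a_center, specimen_b_center in the frame of case below 0.02 m and x of specimen_a_center in the frame of case between -0.092 and 0.092 m and y of specimen_a_center in the frame of case between -0.097 and 0.097 m and x of specimen_b_center in the frame of case between -0.092 and 0.092 m and y of specimen_b_center in the frame of case between -0.097 and 0.097 m and value of joint cover above 1.05 rad), for 0.2 s.
2. the cover is shut (value of joint cover below 0.05 rad), for 0.2 s.
At the end, for the whole second after the job is handed in: Both specimens lie at rest on the floor of the case on their red backs, polished face up within 8 degrees, and the cover is shut to within 0.05 rad (10 mm at its free edge) (angle between each of specimen_a, specimen_b's own x axis and vertical above 3 rad and z of each of specimen_a_center, specimen_b_center in the frame of case below 0.02 m and x of specimen_a_center in the frame of case between -0.092 and 0.092 m and y of specimen_a_center in the frame of case between -0.097 and 0.097 m and x of specimen_b_center in the frame of case between -0.092 and 0.092 m and y of specimen_b_center in the frame of case between -0.097 and 0.097 m and value of joint cover below 0.05 rad and linear speed of each of specimen_a, specimen_b below 0.02 m/s); the robot touches nothing.
It fails at once if a specimen is lifted: its middle rises more than 45 mm above the bench (30 mm at the start) (height (world z) of any of specimen_a_center, specimen_b_center above 0.045 m).
It fails at once if another thing on the bench (objective, pin, screwdriver, bottle) is moved more than 20 mm (distance of any of objective_a, objective_b, pin_a, pin_b, screwdriver, cleaner from where it was at the start of the episode above 0.02 m).
It also fails if it takes over 67 s, if anything falls off the work surface, if the arm or the gripper's body presses on something with over 40 N, if the wrist force passes 120 N, or if a joint passes its speed limit or range.

### The arm

A 6-joint arm with a two-finger parallel gripper is mounted at the origin on the work surface. World frame = base frame: x ahead of the robot, y to its left, z up, the work surface at z = 0. Lengths are in m, angles in degrees, forces in N, time in s.
With the tool pointing down it reaches from about 0.25 to 0.725 m from the base axis. Payload 9.7 kg.
Tool frame: the origin (TCP) lies at the very end of the fingers, on their centre line; the grasp point (between the pads) lies grasp_offset behind it (grasp_offset is the distance from the TCP to the grasp point, in m); z points along the fingers, y is the line along which they close (so a half turn about z gives the same grasp; the last joint's range is limited). The gripper opens to 85 mm and grips with 20 to 120 N. Pads are 22 mm wide; open, the fingers measure 114 mm over their backs; the gripper's body (76 mm by 85 mm) begins 54 mm behind the grasp point. The pads swing forward as they close: fully open they stand 13 mm farther back than shut.
Start: joints at [-77.12, 4.979, 10.078, 95.1, 0, 90], TCP at [0.123, -0.536, 0.231] pointing down, gripper open.
Joint ranges: [-179.16, 179.16], [-48.56, 103.87], [-65.8, 70.77], [-126.05, 130.52], [-82.76, 87.17], [-180, 180]. Speed limits (degrees/s): [127.2, 127.2, 147.25, 180, 180, 180].

### API

Orientations are given as [roll, pitch, yaw] about the fixed x, y, z axes, in that order (R = Rz(yaw) Ry(pitch) Rx(roll)).
In Python, from workcell import get_obs, camera, calibration, job_done, recognise, cut_out, mark_of, grasp_offset gives the robot as it stands.
- The arm moves only by the tool servo_tool, never from a script. Its argument "moves" is a list of rows, each a list of 3 entries, a list of its own where there are three numbers: the turn, a rotation vector about the tool's x, y, z in degrees, then the shift along the tool's x, y, z in m, then the opening in per cent of the stroke, from 0 (shut) to 100 (fully open). In form: [[[ax, ay, az], [x, y, z], claw], ...]. A call has 1 to 12 rows; each row shifts and turns the commanded pose from where the row before left it, along the tool's axes as they then stand; what a row does not reach is not made up. A row lasts 1/10 s, in which the tool goes at most 50 mm and 8.59 degrees, less where a joint would pass 70% of its speed; a pose out of reach is approached as far as the arm can. A call is refused whole if a number of a shift passes 0.05 or a number of a turn 8.59, either way. A call with a gripper value outside its range is refused whole. The fingers move at their own pace and stop on an object; "force" is the grip in N (left out, the last holds). Time passes only in rows, so rows that do not move let the fingers close. It gives the time, the measured TCP pose, the force, the opening and the grip force at its end, in the units of the state.
- get_obs(): the state, without advancing time (a new reading comes with each control period).
- camera(name): name is "side" or "top" or "wrist"; returns (picture, depth): 400x640x3 uint8, red, green, blue; 400x640 float32, m along the optical axis (not along the pixel's ray), 0 where there is no reading.
- calibration(name): a dict with "camera_matrix" (3x3 intrinsics, pixels), "R" (3x3) and "t" (3): a world point X has camera coordinates R X + t. Camera axes: x right, y down, z forward; pixel columns grow to the right and rows downward; lengths in m; the calibration is good to about 2 mm. A picture is of the moment at which its call begins: read the wrist's pose just before it. calibration takes no time and is no camera call; for the wrist camera it gives the pose at the moment of the call.
- job_done(): hands the job in; it is judged then, once.
Trained networks look in the newest picture that a camera, given by its name, has taken for a name from the list of things; names that differ only in an ending like _2 or _b are one class to them, and where a whole thing is asked for, a point or a joint stands for the part that bears it (a point fixed in the world has none). Each returns a list of dicts, best first, with "score" (0 to 1); they miss things now and then, are a little off and sometimes report something else, mostly with a low value. They report only what shows in the picture. A call takes as long as a camera call. They do not tell look-alikes from the thing itself.
- recognise(name, camera): "xyz" ([x, y, z] in m, in the coordinates of the camera as it stood for that picture, good to about 4 mm: the middle of the surface that is visible of it).
- cut_out(name, camera): "mask" (400x640 bool, what is visible of it).
- mark_of(name, camera): "xyz" ([x, y, z] in m, in the coordinates of the camera as it stood for that picture, good to about 4 mm: a listed point, or the origin of a listed thing).
The state is a dict: "time": time; "q": joint angles; "qd": joint speeds; "joint_efforts": joint torques, N m; "ee_pos": TCP position; "tcp_rot": TCP orientation; "wrist_force": force on the tool from outside, world axes, zero at the start; "torque": the same for the moment, N m; "opening": finger opening in m; "grasp_force": force on a finger pad.
Only numpy, scipy, OpenCV 4.12 (cv2) and the standard library are available. Lean on these libraries where they do the work, as an engineer would, in place of code of your own. Each camera call takes 0.05 s, during which the arm holds its last target. There are 200 camera calls.

## Working session

There is one attempt and no reset: what is moved stays moved. The work goes in short steps, Python scripts to look and compute and a tool call to move; the robot and the scene stay as the last step left them, time stands still between calls to the robot, and variables do not carry over. Pictures are saved under pics/ and viewed, at most 10 in all, crops included, and the job is handed in when it is done.

Besides the shell and the picture viewer there is one more tool, called as a command line: name --argument value ..., lists and objects as JSON in quotes. servo_tool: Moves the arm, as the interface text tells. Its arguments: {"type":"object","properties":{"moves":{"type":"array"},"force":{"type":"number"}},"required":["moves"]}

```bash
mkdir -p pics; cat > h.py <<'E'
import numpy as np, cv2
from workcell import *
def w(p,c):
    k=calibration(c); return np.array(k["R"]).T@(np.array(p)-np.array(k["t"]))
def px(p,c):
    k=calibration(c); v=np.array(k["camera_matrix"])@(np.array(p)); return (v[:2]/v[2]).round()
E
python3 - <<'E'
from h import *
s=get_obs();print({k:np.round(v,3) for k,v in s.items()},grasp_offset)
for c in("top","side"):
    im,d=camera(c);cv2.imwrite(f"pics/{c}0.png",im[:,:,::-1]);np.save(f"{c}.npy",d)
    for n in("case","cover_hinge","cover_edge","specimen_a","specimen_a_center","objective_a","pin_a","screwdriver","cleaner"):
        for r in mark_of(n,c)[:4]: print(c,n,round(r["score"],2),w(r["xyz"],c).round(3),px(r["xyz"],c))
E
```

```text
{'time': np.float64(0.0), 'q': array([-7.7121e+01,  5.0110e+00,  1.0033e+01,  9.5100e+01, -2.0000e-03,
        8.9999e+01]), 'qd': array([ 0.017, -0.049, -0.063,  0.052,  0.006,  0.003]), 'joint_efforts': array([-0.0000e+00, -5.2038e+01,  4.6481e+01,  1.6000e-02, -0.0000e+00,
       -0.0000e+00]), 'ee_pos': array([ 0.123, -0.536,  0.231]), 'tcp_rot': array([-1.79922e+02,  2.00000e-03,  1.28810e+01]), 'wrist_force': array([-0.172,  0.167, -0.121]), 'torque': array([-0.049,  0.   ,  0.015]), 'grasp_force': np.float64(0.0), 'opening': np.float64(0.086)} 0.0187
top case 0.9 [ 0.533 -0.06  -0.002] [338. 217.]
top cover_hinge 0.83 [0.542 0.04  0.027] [306. 214.]
top cover_hinge 0.66 [ 0.578 -0.074  0.034] [343. 202.]
top cover_edge 0.77 [0.543 0.044 0.227] [301. 214.]
top specimen_a 0.65 [ 0.486 -0.04   0.002] [332. 231.]
top specimen_a 0.58 [0.706 0.062 0.004] [298. 162.]
top specimen_a 0.5 [ 0.579 -0.074  0.005] [342. 202.]
top specimen_a_center 0.6 [ 0.487 -0.047  0.03 ] [335. 232.]
top specimen_a_center 0.29 [ 0.696 -0.099  0.001] [349. 164.]
top objective_a 0.6 [ 0.555 -0.231  0.003] 
[... 335 characters left out ...]
dge 0.84 [0.539 0.044 0.229] [352. 147.]
side specimen_a 0.77 [0.702 0.064 0.003] [341. 242.]
side specimen_a 0.67 [ 0.571 -0.076  0.008] [311. 205.]
side specimen_a 0.66 [ 0.488 -0.04   0.006] [330. 193.]
side specimen_a_center 0.64 [ 0.479 -0.045  0.033] [330. 184.]
side objective_a 0.55 [ 0.554 -0.235  0.002] [269. 194.]
side objective_a 0.54 [ 0.438 -0.228 -0.003] [284. 177.]
side pin_a 0.56 [ 0.685 -0.014 -0.002] [318. 234.]
side pin_a 0.5 [ 0.693 -0.098  0.005] [291. 228.]
side pin_a 0.2 [ 0.589 -0.492 -0.001] [196. 187.]
side screwdriver 0.74 [ 0.589 -0.489 -0.001] [197. 187.]
side screwdriver 0.35 [ 0.485 -0.041  0.003] [330. 193.]
side cleaner 0.57 [ 0.675  0.372 -0.003] [449. 261.]
```

```bash
python3 - <<'E'
import cv2
a=cv2.imread("pics/top0.png")[130:270,260:430];b=cv2.imread("pics/side0.png")[120:270,240:420]
cv2.imwrite("pics/t1.png",cv2.resize(a,(680,560),interpolation=2));cv2.imwrite("pics/s1.png",cv2.resize(b,(720,600),interpolation=2))
E
```

```text
(no output)
```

View pics/t1.png

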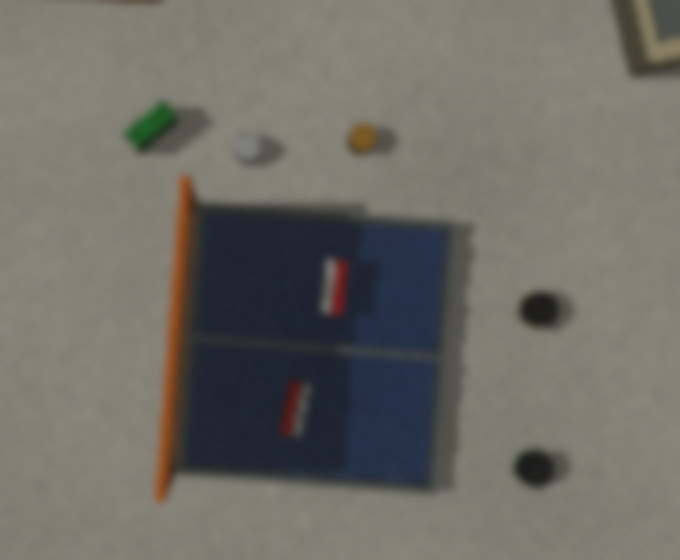

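View pics/s1.png

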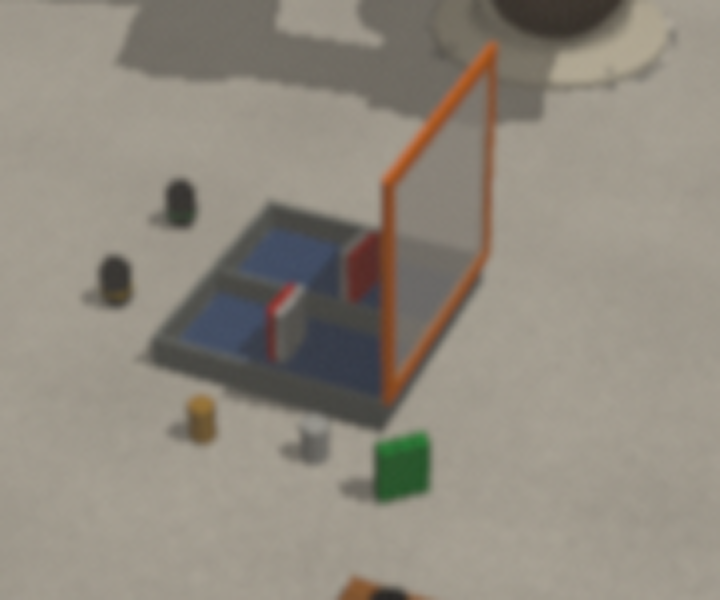

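The pictures show:
- **specimen_b:** far compartment, around (335,287) in the top crop. Its steel face is on the left, towards the cover.
- **specimen_a:** near compartment, around (295,408). Its steel face is on the right, away from the cover.
- **Look-alike:** the green block outside the case at (150,127). I'll leave it alone.

I'll start with specimen_a.

servo_tool --moves '[[[0, 0, 7.6], [0, 0, 0], 0], [[0, 0, 7.6], [0, 0, 0], 0], [[0, 0, 7.6], [0, 0, 0], 0]]'

```text
time: 1.3
ee_pos: [0.1226, -0.5362, 0.2313]
tcp_rot: [-180.0, 0.0, -10.2]
wrist_force: [-1.4, 0.5, -0.6]
opening: 0.0441
grasp_force: 0.0
```

servo_tool --moves '[[[0, 0, 0], [0.0225, -0.042, 0], 0], [[0, 0, 0], [0.0225, -0.042, 0], 0], [[0, 0, 0], [0.0225, -0.042, 0], 0], [[0, 0, 0], [0.0225, -0.042, 0], 0], [[0, 0, 0], [0.0225, -0.042, 0], 0], [[0, 0, 0], [0.0225, -0.042, 0], 0], [[0, 0, 0], [0.0225, -0.042, 0], 0], [[0, 0, 0], [0.0225, -0.042, 0], 0], [[0, 0, 0], [0.0225, -0.042, 0], 0], [[0, 0, 0], [0.0225, -0.042, 0], 0], [[0, 0, 0], [0.0225, -0.042, 0], 0], [[0, 0, 0], [0.0225, -0.042, 0], 0]]'

```text
time: 2.5
ee_pos: [0.4763, -0.0843, 0.2315]
tcp_rot: [180.0, -0.0, -9.9]
wrist_force: [0.8, -1.0, -0.4]
opening: 0.0
grasp_force: 0.0
```

servo_tool --moves '[[[0, 0, 0], [0, 0, 0.04], 0], [[0, 0, 0], [0, 0, 0.04], 0], [[0, 0, 0], [0, 0, 0.02], 0], [[0, 0, 0], [0, 0, 0], 0], [[0, 0, 0], [0, 0, 0], 0], [[0, 0, 0], [0, 0, 0], 0]]'

```text
time: 3.1
ee_pos: [0.4762, -0.0865, 0.1331]
tcp_rot: [-180.0, -0.1, -9.9]
wrist_force: [0.2, 0.2, 0.5]
opening: -0.0001
grasp_force: 0.0
```

```bash
python3 - <<'E'
from h import *
im,d=camera("wrist");cv2.imwrite("pics/w1.png",im[:,:,::-1])
s=get_obs();print(s["time"],s["ee_pos"],s["tcp_rot"],s["opening"])
for n in("specimen_a","specimen_a_center","case","cover_hinge"):
    for r in mark_of(n,"wrist")[:3]: print(n,round(r["score"],2),w(r["xyz"],"wrist").round(3),px(r["xyz"],"wrist"))
E
```

```text
3.15 [ 0.47620792 -0.08649907  0.13309452] [-1.79999726e+02 -1.53456830e-01 -9.93875621e+00] 0.0002674832477977183
specimen_a 0.78 [ 0.485 -0.043  0.001] [274. 185.]
specimen_a 0.65 [ 0.576 -0.074  0.001] [285.  84.]
specimen_a 0.33 [0.546 0.036 0.025] [166. 140.]
specimen_a_center 0.81 [ 0.489 -0.041  0.026] [265. 188.]
case 0.69 [ 0.53  -0.061 -0.001] [281. 136.]
cover_hinge 0.7 [0.543 0.039 0.023] [163. 143.]
```

View pics/w1.png

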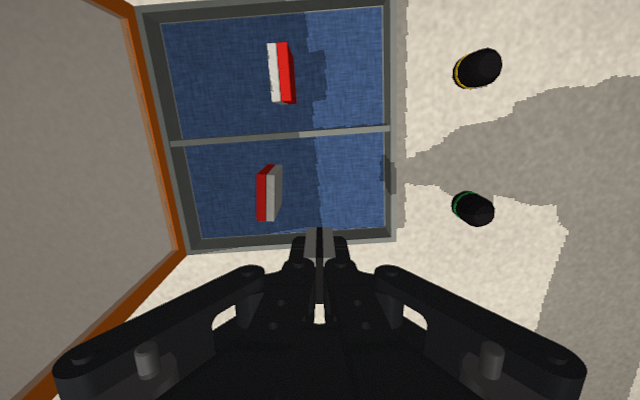

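The wrist view confirms both: specimen_a at (268,192) has steel on the right and red towards the cover, and specimen_b at (282,72) has steel towards the cover. Next I lower the fingers and push specimen_a over.

servo_tool --moves '[[[0, 0, 0], [0.001, 0, 0.045], 0], [[0, 0, 0], [0.001, 0, 0.045], 0], [[0, 0, 0], [0, 0, 0], 0], [[0, 0, 0], [0, -0.008, 0], 0], [[0, 0, 0], [0, -0.008, 0], 0], [[0, 0, 0], [0, -0.005, 0], 0], [[0, 0, 0], [0, -0.005, 0], 0], [[0, 0, 0], [0, -0.005, 0], 0], [[0, 0, 0], [0, -0.005, 0], 0], [[0, 0, 0], [0, -0.005, 0], 0], [[0, 0, 0], [0, 0, 0], 0]]'

```text
time: 4.45
ee_pos: [0.4807, -0.0661, 0.0415]
tcp_rot: [-179.1, 0.0, -8.3]
wrist_force: [-0.3, 0.0, -0.2]
opening: 0.0
grasp_force: 0.0
```

```bash
cat > look.py <<'E'
from h import *
s=get_obs();print(s["time"],s["ee_pos"],s["wrist_force"])
for c in("side","wrist"):
  im,d=camera(c)
  for r in recognise("specimen_a",c)[:4]: print(c,round(r["score"],2),w(r["xyz"],c).round(3),px(r["xyz"],c))
E
python3 look.py
```

```text
4.45 [ 0.48073987 -0.06611388  0.04154024] [-0.27095212  0.03954239 -0.15097728]
side 0.74 [0.71  0.067 0.033] [341. 236.]
side 0.51 [ 0.582 -0.073  0.041] [311. 199.]
wrist 0.94 [ 0.498 -0.049  0.05 ] [277. 224.]
wrist 0.93 [ 0.574 -0.078  0.05 ] [311.  53.]
```

```bash
python3 - <<'E'
from h import *
s=get_obs();print({k:np.round(v,2) for k,v in s.items()})
a,_=camera("side");b,_=camera("wrist")
cv2.imwrite("pics/j1.png",np.vstack([cv2.resize(a[80:280,200:460],(780,300+0)),cv2.resize(b,(780,300))])[:,:,::-1])
E
```

```text
{'time': np.float64(4.65), 'q': array([ -8.38,  -3.17, -19.22,  73.97,   0.88, 179.94]), 'qd': array([-0.07, -0.04,  0.17, -0.03,  0.07,  0.04]), 'joint_efforts': array([  0.06, -42.54,  46.04,   0.  ,   0.05,  -0.  ]), 'ee_pos': array([ 0.48, -0.07,  0.04]), 'tcp_rot': array([-1.7912e+02,  1.0000e-02, -8.3200e+00]), 'wrist_force': array([-0.08, -0.47,  0.19]), 'torque': array([-0.04,  0.05, -0.08]), 'grasp_force': np.float64(0.0), 'opening': np.float64(-0.0)}
```

View pics/j1.png

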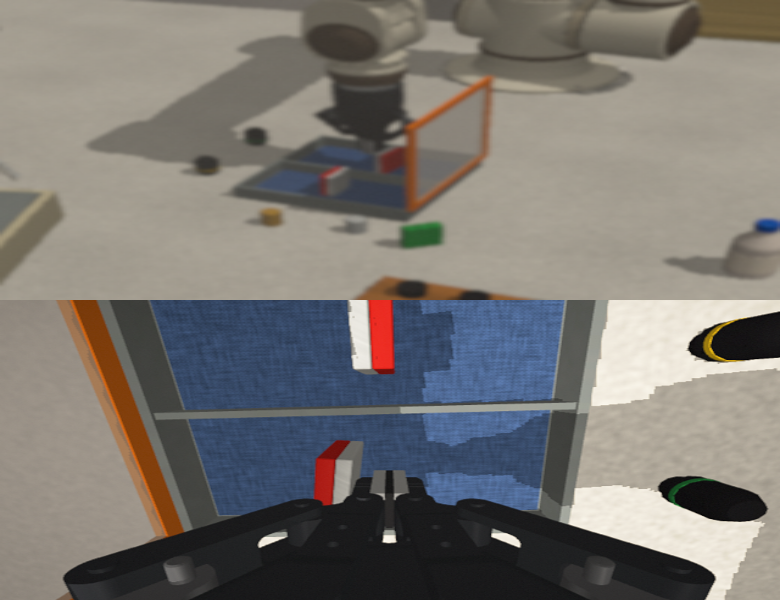

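Joint 6 was at its 180° limit, which is why the push stopped short. I'll turn the tool yaw to about 2° and continue.

servo_tool --moves '[[[0, 0, -5], [0.003, 0, 0], 0], [[0, 0, -5], [0.003, 0, 0], 0], [[0, 0, 0], [0, -0.005, 0], 0], [[0, 0, 0], [0, -0.005, 0], 0], [[0, 0, 0], [0, -0.005, 0], 0], [[0, 0, 0], [0, -0.005, 0], 0], [[0, 0, 0], [0, -0.005, 0], 0], [[0, 0, 0], [0, -0.005, 0], 0], [[0, 0, 0], [0, -0.004, 0], 0], [[0, 0, 0], [0, 0, 0], 0], [[0, 0, 0], [0, 0, 0], 0]]'

```text
time: 5.85
ee_pos: [0.4857, -0.0329, 0.0421]
tcp_rot: [-179.1, -0.2, 1.7]
wrist_force: [-0.5, -0.0, 0.3]
opening: -0.0
grasp_force: 0.0
```

```bash
python3 look.py
```

```text
5.85 [ 0.48570813 -0.03289439  0.04207391] [-0.45177465 -0.04425654  0.30315306]
side 0.63 [0.711 0.068 0.03 ] [341. 238.]
side 0.49 [ 0.585 -0.074  0.04 ] [310. 200.]
wrist 0.66 [ 0.498 -0.01   0.015] [282. 206.]
wrist 0.66 [ 0.58  -0.069  0.053] [408.  52.]
wrist 0.32 [0.533 0.04  0.096] [ 89. 173.]
```

specimen_a is down. Next is specimen_b: I'll come down on its steel side, between it and the cover.

servo_tool --moves '[[[0, 0, 0], [0, 0, -0.05], 0], [[0, 0, 0], [0.03, 0.001, 0], 0], [[0, 0, 0], [0.03, 0.001, 0], 0], [[0, 0, 0], [0.031, 0.001, 0], 0], [[0, 0, 0], [0, 0, 0], 0], [[0, 0, 0], [0, 0, 0.025], 0], [[0, 0, 0], [0, 0, 0.025], 0], [[0, 0, 0], [0, 0, 0], 0], [[0, 0, 0], [0, 0.01, 0], 0], [[0, 0, 0], [0, 0.005, 0], 0], [[0, 0, 0], [0, 0.005, 0], 0]]'

```text
time: 7.15
ee_pos: [0.578, -0.0541, 0.0435]
tcp_rot: [-179.1, -0.3, 1.7]
wrist_force: [-0.5, 0.1, 1.0]
opening: 0.0003
grasp_force: 0.2
```

```bash
python3 look.py
```

```text
7.15 [ 0.57804333 -0.05412837  0.0435475 ] [-0.45248809  0.0951673   0.95901896]
side 0.62 [ 0.506 -0.03   0.021] [331. 193.]
side 0.57 [0.71  0.067 0.032] [341. 237.]
wrist 0.87 [0.689 0.068 0.023] [87. 21.]
wrist 0.61 [0.512 0.005 0.019] [230. 314.]
wrist 0.56 [ 0.587 -0.076  0.051] [360. 234.]
```

servo_tool --moves '[[[0, 0, 0], [0, 0.005, 0], 0], [[0, 0, 0], [0, 0.005, 0], 0], [[0, 0, 0], [0, 0.005, 0], 0], [[0, 0, 0], [0, 0.005, 0], 0], [[0, 0, 0], [0, 0.005, 0], 0], [[0, 0, 0], [0, 0.005, 0], 0], [[0, 0, 0], [0, 0.003, 0], 0], [[0, 0, 0], [0, 0, 0], 0], [[0, 0, 0], [0, 0, 0], 0], [[0, 0, 0], [0, 0, -0.05], 0], [[0, 0, 0], [0, 0, -0.05], 0], [[0, 0, 0], [0, 0, -0.05], 0]]'

```text
time: 8.55
ee_pos: [0.5775, -0.0882, 0.1931]
tcp_rot: [-179.1, -0.1, 1.7]
wrist_force: [1.2, -0.5, 1.8]
opening: -0.0002
grasp_force: 0.0
```

```bash
python3 look.py; python3 - <<'E'
from h import *
b,d=camera("wrist");cv2.imwrite("pics/w2.png",b[:,:,::-1])
for n in("cover_edge","cover_hinge"):
  for c in ("wrist","side"):
    camera(c)
    for r in mark_of(n,c)[:2]: print(n,c,round(r["score"],2),w(r["xyz"],c).round(3))
E
```

```text
8.55 [ 0.57751488 -0.08820163  0.19313054] [ 1.18391536 -0.45014954  1.79721618]
side 0.64 [0.707 0.066 0.034] [341. 236.]
side 0.6 [ 0.576 -0.107  0.02 ] [302. 201.]
side 0.35 [ 0.51  -0.028  0.023] [331. 193.]
side 0.28 [0.559 0.042 0.145] [349. 174.]
wrist 0.8 [0.699 0.054 0.037] [177.  55.]
wrist 0.59 [ 0.572 -0.106  0.011] [335. 182.]
cover_edge wrist 0.78 [0.542 0.037 0.226]
cover_edge side 0.61 [0.538 0.04  0.232]
cover_hinge wrist 0.72 [0.546 0.037 0.026]
cover_hinge side 0.73 [0.543 0.039 0.037]
```

View pics/w2.png

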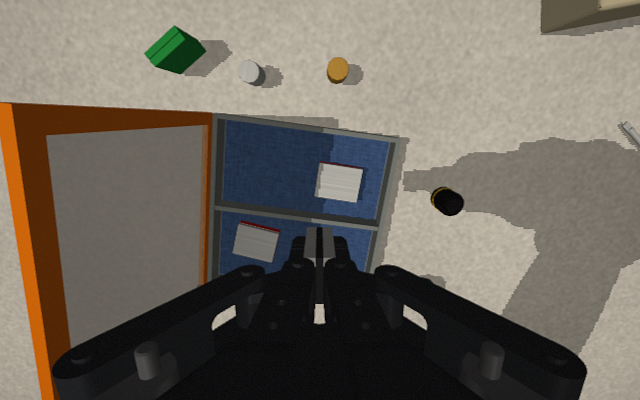

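Both specimens lie flat, steel up: b at (340,182) and a at (257,242). The cover is still upright. I'll go up and over to its outer side, with the fingers turned 90°.

servo_tool --moves '[[[0, 0, 0], [0, 0, -0.05], 0], [[0, 0, -8], [0, 0, -0.05], 0], [[0, 0, -8], [0, 0, 0], 0], [[0, 0, -8], [0, 0, 0], 0], [[0, 0, -8], [0, 0, 0], 0], [[0, 0, -8], [0, 0, 0], 0], [[0, 0, -8], [0, 0, 0], 0], [[0, 0, -8], [0, 0, 0], 0], [[0, 0, -8], [0, 0, 0], 0], [[0, 0, -8], [0, 0, 0], 0], [[0, 0, -8], [0, 0, 0], 0], [[0, 0, -8], [0, 0, 0], 0]]'

```text
time: 10.4
ee_pos: [0.5777, -0.0901, 0.2913]
tcp_rot: [179.9, -0.9, 90.0]
wrist_force: [-0.9, 0.7, 0.5]
opening: -0.0
grasp_force: 0.0
```

servo_tool --moves '[[[0, 0, 0], [0.04, -0.008, 0], 0], [[0, 0, 0], [0.04, -0.008, 0], 0], [[0, 0, 0], [0.04, -0.008, 0], 0], [[0, 0, 0], [0.04, -0.008, 0], 0], [[0, 0, 0], [0.015, 0, 0], 0], [[0, 0, 0], [0, 0, 0], 0]]'

```text
time: 11.0
ee_pos: [0.5466, 0.0868, 0.294]
tcp_rot: [179.9, -0.9, 89.8]
wrist_force: [0.7, -0.8, 0.5]
opening: -0.0001
grasp_force: 0.0
```

servo_tool --moves '[[[0, 0, 0], [0, 0, 0.05], 0], [[0, 0, 0], [0, 0, 0.05], 0], [[0, 0, 0], [0, 0, 0], 0], [[0, 0, 0], [-0.015, 0, 0], 0], [[0, 0, 0], [-0.015, 0, 0], 0], [[0, 0, 0], [-0.0145, 0, 0.001], 0], [[0, 0, 0], [-0.0145, 0, 0.001], 0], [[0, 0, 0], [-0.014, 0, 0.003], 0], [[0, 0, 0], [-0.014, 0, 0.003], 0], [[0, 0, 0], [-0.0135, 0, 0.0055], 0], [[0, 0, 0], [-0.0135, 0, 0.0055], 0], [[0, 0, 0], [0, 0, 0], 0]]'

```text
time: 12.2
ee_pos: [0.5459, -0.0288, 0.1719]
tcp_rot: [180.0, -0.8, 89.6]
wrist_force: [0.1, 0.7, -0.2]
opening: 0.0001
grasp_force: 0.0
```

```bash
python3 - <<'E'
from h import *
for c in ("top","side"):
    camera(c)
    for r in mark_of("cover_edge",c)[:2]: print(c,round(r["score"],2),w(r["xyz"],c).round(3))
E
```

```text
side 0.79 [ 0.528 -0.057  0.205]
```

servo_tool --moves '[[[0, 0, 0], [-0.012, 0, 0.008], 0], [[0, 0, 0], [-0.012, 0, 0.008], 0], [[0, 0, 0], [-0.0105, 0, 0.0095], 0], [[0, 0, 0], [-0.0105, 0, 0.0095], 0], [[0, 0, 0], [-0.0085, 0, 0.0115], 0], [[0, 0, 0], [-0.0085, 0, 0.0115], 0], [[0, 0, 0], [-0.0065, 0, 0.013], 0], [[0, 0, 0], [-0.0065, 0, 0.013], 0], [[0, 0, 0], [-0.0045, 0, 0.0135], 0], [[0, 0, 0], [-0.0045, 0, 0.0135], 0], [[0, 0, 0], [0, 0, 0], 0]]'

```text
time: 13.5
ee_pos: [0.5451, -0.1095, 0.0585]
tcp_rot: [-179.9, -0.9, 89.7]
wrist_force: [-1.3, -0.2, -0.5]
opening: -0.0001
grasp_force: 0.0
```

Down to about 36 mm, slowly.

servo_tool --moves '[[[0, 0, 0], [-0.002, 0, 0.008], 0], [[0, 0, 0], [-0.001, 0, 0.007], 0], [[0, 0, 0], [0, 0, 0.004], 0], [[0, 0, 0], [0, 0, 0.003], 0], [[0, 0, 0], [0, 0, 0.001], 0], [[0, 0, 0], [0, 0, 0], 0], [[0, 0, 0], [0, 0, 0], 0]]'

```text
time: 14.2
ee_pos: [0.5462, -0.1119, 0.0381]
tcp_rot: [179.9, -0.9, 89.7]
wrist_force: [-0.5, 0.0, -0.0]
opening: -0.0002
grasp_force: 0.0
```

servo_tool --moves '[[[0, 0, 0], [0, 0, 0.002], 0], [[0, 0, 0], [0, 0, 0.002], 0], [[0, 0, 0], [0, 0, 0], 0]]'

```text
time: 14.5
ee_pos: [0.5464, -0.1121, 0.035]
tcp_rot: [179.8, -0.9, 89.7]
wrist_force: [-2.5, 0.3, 9.0]
opening: 0.0003
grasp_force: 4.5
```

servo_tool --moves '[[[0, 0, 0], [0, 0, 0.001], 0], [[0, 0, 0], [0, 0, 0], 0]]'

```text
time: 14.7
ee_pos: [0.5465, -0.1121, 0.0349]
tcp_rot: [179.8, -0.8, 89.7]
wrist_force: [-5.8, 1.0, 16.2]
opening: 0.0002
grasp_force: 7.9
```

The fingers now read 16 N, so the cover is pressed against the rim. I'll back off straight up and check.

servo_tool --moves '[[[0, 0, 0], [0, 0, -0.01], 0], [[0, 0, 0], [0, 0, -0.05], 0], [[0, 0, 0], [0, 0, -0.05], 0], [[0, 0, 0], [0, 0, -0.05], 0], [[0, 0, 0], [-0.05, 0, 0], 0], [[0, 0, 0], [-0.05, 0, 0], 0], [[0, 0, 0], [-0.05, 0, 0], 0], [[0, 0, 0], [0, 0, 0], 0], [[0, 0, 0], [0, 0, 0], 0]]'

```text
time: 15.6
ee_pos: [0.5447, -0.2654, 0.1902]
tcp_rot: [179.9, -0.9, 89.6]
wrist_force: [-0.3, 0.2, -0.2]
opening: -0.0001
grasp_force: 0.0
```

```bash
python3 - <<'E'
from h import *
ims=[]
for c,sl in (("top",np.s_[130:270,260:430]),("side",np.s_[120:270,240:420])):
    im,_=camera(c);ims.append(cv2.resize(im[sl],(390,330),interpolation=2))
    for n in("cover_edge","cover_hinge"):
      for r in mark_of(n,c)[:1]: print(c,n,round(r["score"],2),w(r["xyz"],c).round(3))
cv2.imwrite("pics/end.png",np.hstack(ims)[:,:,::-1]);print(get_obs()["time"],get_obs()["ee_pos"])
E
```

```text
top cover_edge 0.93 [ 0.527 -0.159  0.035]
top cover_hinge 0.96 [0.542 0.038 0.028]
side cover_edge 0.59 [ 0.52  -0.158  0.038]
15.9 [ 0.54526733 -0.26325273  0.19101663]
```

View pics/end.png

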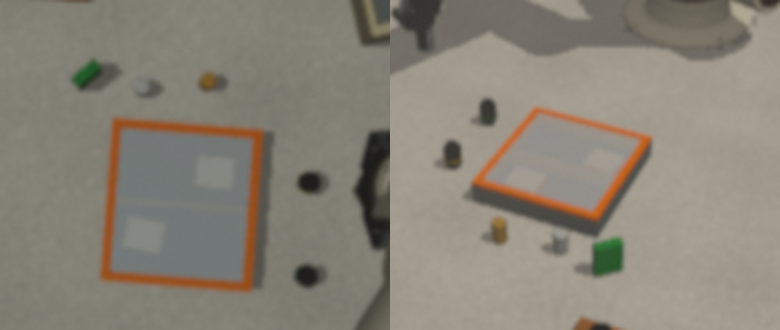

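The cover is shut flat. Both steel faces show through the pane, at (215,172) and (145,235) in the left view, and the other things on the bench are where they were.

```bash
python3 -c "
from workcell import *
print(job_done())"
```

```text
the job is handed in; nothing more can be done
None
```

Both specimens are lying flat in the case, polished steel face up. The cover is shut, nothing else on the bench looks disturbed, and the job is handed in at about 16 s; the hand-in gave no verdict.

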